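# Lay a roller in the clamping cradle and hold the dead-man handle in the green

### The job

Lay the upright blue roller on its side in the V cradle of the fixture, between the end stop and the plunger, and let go of it. Then press the fixture's red spring handle down until its arm stands in the green band of the scale, so that the plunger clamps the roller, never as far as the red band; finish while still holding the handle there, because it springs back when released. Leave the gear, screwdriver and bolts where they lie.

Things in the scene. Friction and masses are not known exactly. Their poses are not given: they have to be found in the camera images.
- roller_center (a point): centre of the loose roller: a cylinder 28 mm in diameter and 110 mm long, 0.18 to 0.33 kg, blue sleeve with steel ends, both ends alike. It starts upright on the table, so this point is 55 mm up. Its z axis runs along the roller.
- roller: the same roller; origin at the centre of the end that is the lower one at the start, z along the roller.
- fixture: the clamping fixture, fixed to the table but placed and turned differently each time. Origin on the table under the middle of the cradle, z up, y along the cradle toward the end stop. Dark base plate 80 mm wide in x, from y = -125 to +80 mm, 12 mm thick. The handle overhangs it at the -y end.
- saddle (a point): bottom of the 90 degree V of the saddle at the end stop's side, 25 mm above the table. The two alike aluminium saddles (8 mm thick along y) stand at y = -42 and +42 mm of the fixture; between them is a free gap of 76 mm where fingers may reach down beside the roller. Their arms open to x = +-32 mm and reach 57 mm up.
- end_stop (a point): centre of the inner face of the aluminium end stop, at y = +65 mm of the fixture, 45 mm up; the stop is 36 mm wide, 8 mm thick and its top is 47 mm above the table.
- pivot (a point): pivot of the handle, at x = 0, y = -98 mm of the fixture, 80 mm above the table, between two cheeks that reach 93 mm up, on a grey block (y = -75 to -115 mm, 42 mm wide, 62 mm high). The black scale plate (24 mm to the fixture's +x, y = -108 to -168 mm) reaches 102 mm up.
- cradle (a point): where the roller's centre belongs when it lies in the cradle: 45 mm above the table, midway between the saddles. Axes as the fixture: y along the cradle, toward the end stop. The roller has about 10 mm of play each way along y until the plunger clamps it against the end stop.
- handle_top (a point): centre of the top face of the handle's red press pad (36 mm in x, 42 mm in y), 110 mm from the pivot on the fixture's -y side and 11 mm above the arm's centre line; it moves with the handle. About 118 mm above the table at rest, about 68 mm in the middle of the green band. The space below and beyond it is free.
- handle (a joint): angle of the handle, rad: 0 at rest (arm 0.25 rad above level), growing as the pad is pressed down, stop at 0.80. Scale behind the arm: white to 0.38, green 0.38 to 0.54, yellow to 0.62, then red. A spring drives it back; 5 to 8 N straight down on the pad holds it in the green. It drives the plunger 63 mm per rad and reaches a roller that touches the end stop at about 0.33.
- plunger_tip: sprung round rubber tip of the plunger, 20 mm in diameter, its face 45 mm above the table; origin at the centre of that face. It slides toward the end stop (+y of the fixture), pushes the roller against it and then gives by its own spring (350 N/m).
- orange_gear: bystander: orange gear, 174 mm across, 52 mm high, lying on the table at the left; origin under its centre.
- screwdriver: bystander: red and black screwdriver lying at the left, near the front edge before the gear, 37 mm high.
- hex_bolt_1: bystander: steel bolt standing on its head behind the roller's area, 30 mm high.
- hex_bolt_2: bystander: steel bolt standing on its head behind the roller's area, 30 mm high.
There are look-alikes about, which are no part of the job. Of the things like the roller, leave any that is pink or yellow; of the rest the smaller one is meant.

How it is judged (in metres and radians):
On the way, in this order (a step that is already met when the one before it is completed fails the run):
1. the roller lies on its side in both saddles, let go and at rest, with the handle still up (x of roller_center in the frame of cradle between -0.005 and 0.005 m and z of roller_center in the frame of cradle between -0.005 and 0.005 m and y of roller_center in the frame of cradle between -0.016 and 0.014 m and angle between the z axis of roller_center and the y axis of cradle, either way round below 0.09 rad and contact force between each of the fingers, the arm and roller below 0.2 N and linear speed of roller below 0.03 m/s and value of joint handle below 0.12 rad), for 0.3 s.
2. the handle is held in the green band with the plunger clamping the roller (value of joint handle between 0.38 and 0.54 rad and velocity of joint handle between -0.1 and 0.1 rad/s and contact force between any of the fingers, the arm and fixture above 1.5 N and contact force between plunger_tip and roller above 0.7 N), for 0.3 s.
At the end, for the whole second after the job is handed in: The roller lies along the cradle (within 5 mm sideways and in height, 0.09 rad in direction), untouched by the robot; the robot is pressing the handle (over 1.5 N) and holds it steady at 0.38 to 0.54 rad, in the green; the plunger tip presses on the roller with over 0.7 N (all of step 2 and x of roller_center in the frame of cradle between -0.005 and 0.005 m and z of roller_center in the frame of cradle between -0.005 and 0.005 m and y of roller_center in the frame of cradle between -0.016 and 0.014 m and angle between the z axis of roller_center and the y axis of cradle, either way round below 0.09 rad and contact force between each of the fingers, the arm and roller below 0.2 N); the arm keeps its last pose, push and grip.
It fails at once if the handle is pressed into the red band (beyond 0.64 rad) (value of joint handle above 0.64 rad).
It fails at once if a bystander is shifted by more than 30 mm (distance of any of orange_gear, screwdriver, hex_bolt_1, hex_bolt_2 from where it was at the start of the episode above 0.03 m).
It also fails if it takes over 51 s, if anything falls off the work surface, if the arm or the gripper's body presses on something with over 40 N, if the wrist force passes 120 N, or if a joint passes its speed limit or range.

### The arm

A 7-joint arm with a two-finger parallel gripper is mounted at the origin on a cart in front of the work surface, level with it; the furniture and walls round the work are solid. World frame = base frame: x ahead of the robot, y to its left, z up, the work surface at z = 0. Lengths are in mm, angles in rad, forces in N, time in s.
With the tool pointing down it reaches from about 400 to 900 mm from the base axis. Payload 5.5 kg.
Tool frame: the origin (TCP) lies at the very end of the fingers, on their centre line; the grasp point (between the pads) lies 19 mm behind it; z points along the fingers, y is the line along which they close (so a half turn about z gives the same grasp; the last joint's range is limited). The gripper opens to 85 mm and grips with 20 to 120 N. Pads are 22 mm wide; open, the fingers measure 114 mm over their backs; the gripper's body (76 mm by 85 mm) begins 54 mm behind the grasp point. The pads swing forward as they close: fully open they stand 13 mm farther back than shut.
Start: joints at [1.373, 0.501, -0.427, 1.55, 0.221, 1.138, -0.21], TCP at [289.063, -582.187, 231.31] pointing down, gripper open.
Joint ranges: [-2.88, 2.88], [-0.31, 2.03], [-1.54, 1.56], [0.2, 2.42], [-1.41, 4.55], [0.19, 2.02], [-2.57, 2.57]. Speed limits (rad/s): [2.57, 2.57, 3.14, 3.14, 3.14, 3.14, 3.14].

### API

Orientations are given as a rotation vector (axis times angle).
In Python, from station import get_obs, get_image, camera_info, close_job, recognise, trace gives the robot as it stands.
- The arm moves only by the tool send_rows, never from a script. Its argument "deltas" is one flat list of numbers, 7 for each row, row after row: the shift along the tool's x, y, z in mm, then the turn, a rotation vector about the tool's x, y, z in rad, then the finger opening in mm, from 0 to 85.4. A call has 1 to 20 rows; each row shifts and turns the commanded pose from where the row before left it, along the tool's axes as they then stand; what a row does not reach is not made up. A row lasts 1/8 s, in which the tool goes at most 62.5 mm and 10.7 degrees, less where a joint would pass 70% of its speed; a pose out of reach is approached as far as the arm can. A call with a gripper value outside its range is refused whole. The fingers move at their own pace and stop on an object; "force" is the grip in N (left out, the last holds). Time passes only in rows, so rows that do not move let the fingers close. It gives the time, the measured TCP pose, the force, the opening and the grip force at its end, in the units of the state.
- get_obs(): the state, without advancing time (a new reading comes with each control period).
- get_image(name): name is "side" or "top"; returns the picture (480x640x3 uint8, blue, green, red); there is no depth.
- camera_info(name): a dict with "K" (3x3 intrinsics, pixels), "R" (3x3) and "t" (3): a world point X has camera coordinates R X + t. Camera axes: x right, y down, z forward; pixel columns grow to the right and rows downward; lengths in mm; the calibration is good to about 2 mm. A picture is of the moment at which its call begins. camera_info takes no time and is no camera call.
- close_job(): hands the job in; it is judged then, once.
Trained networks look in the newest picture that a camera, given by its name, has taken for a name from the list of things; names that differ only in an ending like _2 or _b are one class to them, and where a whole thing is asked for, a point or a joint stands for the part that bears it (a point fixed in the world has none). Each returns a list of dicts, best first, with "conf" (0 to 1); they miss things now and then, are a little off and sometimes report something else, mostly with a low value. They report only what shows in the picture. A call takes as long as a camera call. They do not tell look-alikes from the thing itself.
- recognise(camera, target): "box" ([left, top, right, bottom] in pixels, round what is visible of it).
- trace(camera, target): "mask" (480x640 bool, what is visible of it) and "box" ([left, top, right, bottom] in pixels, round what is visible of it).
The state is a dict: "time": time; "joints": joint angles; "joint_vel": joint speeds; "effort": joint torques, N m; "ee_pos": TCP position; "orientation": TCP orientation; "force": force on the tool from outside, world axes, zero at the start; "ft_torque": the same for the moment, N m; "gripper_width": opening from 0.0 (shut) to 1.0 (fully open); "gripper_force": force on a finger pad.
Only numpy, scipy, OpenCV 4.12 (cv2) and the standard library are available. Lean on these libraries where they do the work, as an engineer would, in place of code of your own. Each camera call takes 0.05 s, during which the arm holds its last target. There are 200 camera calls.

## Working session

There is one attempt and no reset: what is moved stays moved. The work goes in short steps, Python scripts to look and compute and a tool call to move; the robot and the scene stay as the last step left them, time stands still between calls to the robot, and variables do not carry over. Pictures are saved under pics/ and viewed, at most 12 in all, crops included, and the job is handed in when it is done.

Besides the shell and the picture viewer there is one more tool, called after "Request:" as a command line: name --argument value ..., lists and objects as JSON in quotes. send_rows: Moves the arm, as the interface text tells. Its arguments: {"type":"object","properties":{"deltas":{"type":"array"},"force":{"type":"number"}},"required":["deltas"]}

```bash
mkdir -p pics
python3 - <<'E'
from station import *
import cv2,numpy as np
o=get_obs();print(o)
for c in("side","top"):
    im=get_image(c);cv2.imwrite(f"pics/{c}0.png",im)
    i=camera_info(c);print(c,i["K"],i["R"],i["t"])
    for n in("roller","fixture","handle","plunger_tip","saddle","end_stop","orange_gear","screwdriver","hex_bolt_1"):
        print(n,[(round(d["conf"],2),[int(v) for v in d["box"]]) for d in recognise(c,n)])
E
```

```text
{'time': 0.0, 'joints': array([ 1.3732016 ,  0.50185387, -0.42678294,  1.5514373 ,  0.22079832,
        1.13830703, -0.21034472]), 'joint_vel': array([ 0.00014789,  0.00046276,  0.00028179,  0.00042826,  0.0007704 ,
       -0.00151326,  0.00016278]), 'effort': array([-6.93340171e-04, -5.69516981e+01, -5.81703991e+00, -2.80938828e+01,
        1.05113318e-02,  1.19341598e-02,  8.62091753e-06]), 'ee_pos': array([ 288.67775952, -581.60841061,  230.26013059]), 'orientation': array([-3.05671671e+00, -7.16990718e-01,  5.98962184e-04]), 'force': array([ 0.4909493 ,  0.39378164, -1.28204431]), 'ft_torque': array([-0.00375704,  0.03098472,  0.02087131]), 'gripper_force': 0.0, 'gripper_width': 1.0021697848891817}
side [[444.29547505   0.         316.05166151]
 [  0.         444.29547505 241.9180766 ]
 [  0.           0.           1.        ]] [[-0.9774911  -0.2092987  -0.02655566]
 [-0.08987993  0.52699373 -0.84510308]
 [ 0.19087364 -0.82369392 -0.53394343]] [ 524.54700887  -41.00350684 1397.92800432]
roller [(0.9, [279, 331, 304, 406]), (0.7, [331, 251, 342, 292]), (0.61, [293, 244, 312, 284])
[... 409 characters left out ...]
           1.        ]] [[ 0.00305403 -0.99996411 -0.00790265]
 [-0.9913023  -0.00198763 -0.13158951]
 [ 0.13156908  0.00823579 -0.99127279]] [ 292.55227202  486.32468667 1703.49336038]
roller [(0.69, [338, 264, 354, 281]), (0.64, [219, 210, 275, 266]), (0.58, [173, 251, 198, 269]), (0.54, [297, 267, 306, 274]), (0.4, [305, 233, 313, 245]), (0.35, [375, 223, 479, 268])]
fixture [(0.83, [374, 224, 478, 267])]
handle [(0.66, [432, 222, 478, 243])]
plunger_tip []
saddle [(0.97, [375, 222, 479, 268])]
end_stop [(0.8, [376, 222, 479, 270]), (0.4, [304, 234, 312, 245])]
orange_gear [(0.76, [220, 207, 273, 265])]
screwdriver [(0.61, [210, 273, 273, 283]), (0.26, [432, 222, 478, 242])]
hex_bolt_1 []
```

Run:
```python
import cv2
a=cv2.imread("pics/top0.png")[190:310,150:510];cv2.imwrite("pics/t1.png",cv2.resize(a,(792,264),interpolation=cv2.INTER_CUBIC))
a=cv2.imread("pics/side0.png")[150:420,200:420];cv2.imwrite("pics/s1.png",cv2.resize(a,(488,600),interpolation=cv2.INTER_CUBIC))
```

```text
(no output)
```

View pics/t1.png

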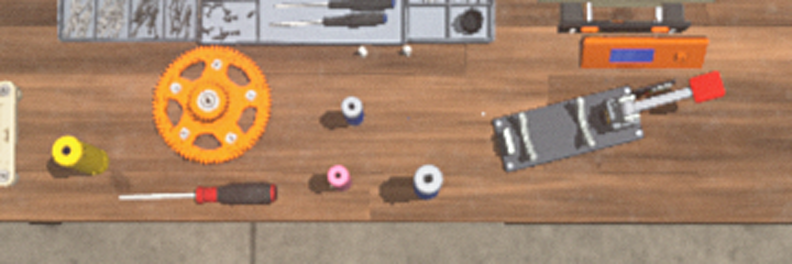

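View pics/s1.png

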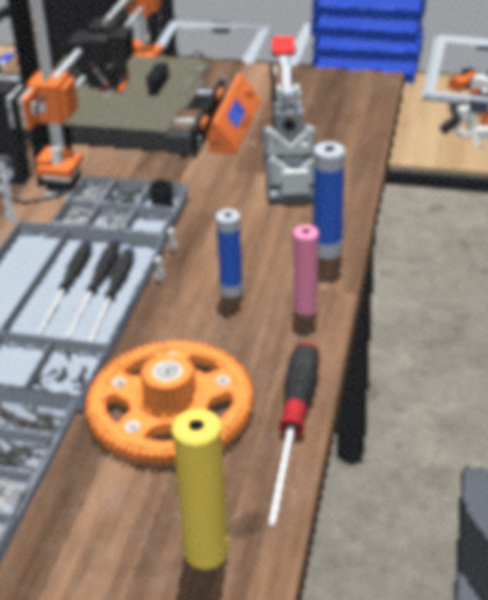

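Candidates for the roller:
- Blue, top view (310,237), side view (303,247–283).
- Larger blue, top view (344,271), side view about (348,217–265).
- Pink and yellow ones are excluded.

The smaller blue one at top (310,237) fits. I'll confirm it in an enlarged crop and measure the fixture's plate corners there too.

```bash
cat > h.py <<'E'
import numpy as np, cv2
from station import *
def ray(c,u,v,z):
    i=camera_info(c);K,R,t=map(np.array,(i["K"],i["R"],i["t"]))
    d=R.T@np.linalg.inv(K)@[u,v,1];o=-R.T@t
    return o+d*(z-o[2])/d[2]
def proj(c,X):
    i=camera_info(c);K,R,t=map(np.array,(i["K"],i["R"],i["t"]))
    p=(R@np.array(X,float).T+t[:,None]).T@K.T
    return p[:,:2]/p[:,2:]
E
python3 - <<'E'
from h import *
T=cv2.imread("pics/top0.png");S=cv2.imread("pics/side0.png")
a=cv2.resize(T[215:275,368:484],(800,414),interpolation=cv2.INTER_CUBIC)  # 6.897x
b=cv2.resize(T[225:285,295:360],(200,185),interpolation=cv2.INTER_CUBIC)
d=cv2.resize(S[205:295,285:365],(164,185),interpolation=cv2.INTER_CUBIC)
m=np.zeros((599,800,3),np.uint8);m[:414]=a;m[414:,:200]=b;m[414:,210:374]=d
cv2.imwrite("pics/m1.png",m)
for u,v in((310,237),(344.5,271)):print(ray("top",u,v,110))
print(ray("side",303,247,110))
for c,bx in(("side",(293,244,312,284)),("top",(305,233,313,245))):
    for dd in trace(c,"roller"):
        ys,xs=np.nonzero(dd["mask"]);print(c,dd["conf"],dd["box"],xs.mean(),ys.mean())
m=(T[:,:,2]>170)&(T[:,:,1]<60)&(T[:,:,0]<60)
n,l,s,ct=cv2.connectedComponentsWithStats(m.astype(np.uint8));print([(ct[i],s[i]) for i in range(1,n) if s[i][4]>30])
for i in range(1,n):
    if s[i][4]>30: print(ray("top",*ct[i],118))
E
```

```text
[495.81061626 355.4524094  110.        ]
[393.94653842 252.10958237 110.        ]
[490.12410921 362.41538614 110.        ]
side 0.93 [295.9, 242.9, 313.3, 285.3] 303.4088785046729 263.23364485981307
side 0.86 [332.4, 252.2, 346.0, 290.2] 338.0921658986175 270.758064516129
side 0.77 [278.4, 333.5, 303.6, 404.3] 290.74463519313304 368.72460658082974
side 0.69 [317.7, 166.8, 345.7, 243.0] 330.01960784313724 211.2156862745098
side 0.61 [340.3, 213.5, 355.5, 268.1] 348.3856707317073 238.297256097561
top 0.77 [171.5, 250.9, 198.3, 269.4] 185.66339869281046 260.0326797385621
top 0.59 [296.5, 265.5, 310.3, 275.2] 303.5875 270.1
top 0.55 [337.7, 267.3, 351.0, 278.9] 343.7313432835821 272.3059701492537
top 0.44 [302.7, 233.4, 314.2, 244.6] 309.61538461538464 239.84615384615384
[]
```

View pics/m1.png

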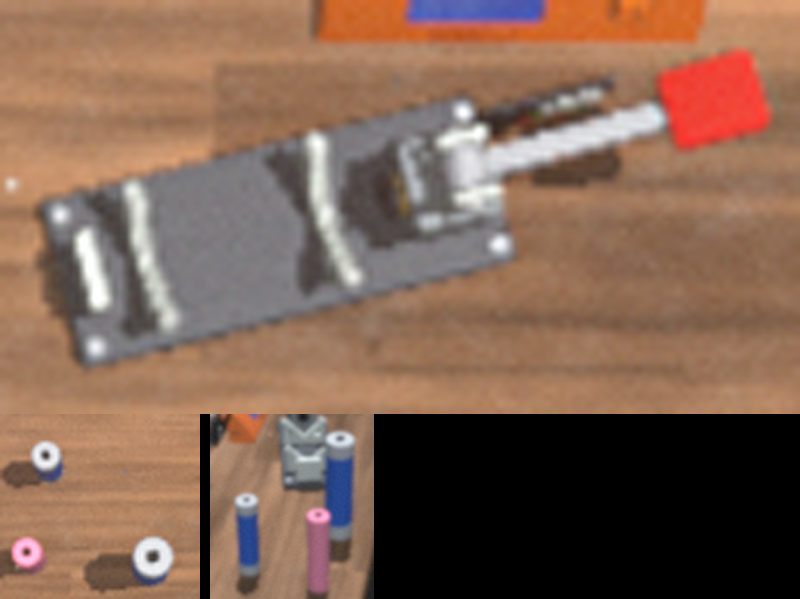

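The crop confirms it: the blue roller at top (310,239), side (303,246–282) is clearly thinner and shorter than the blue one at top (344,271). Now I'll fit the fixture and roller poses from the landmarks.

```bash
cat >> h.py <<'E'
from scipy.optimize import least_squares
from scipy.spatial.transform import Rotation as Ro
E
python3 - <<'E'
from h import *
L=[(40,205,40,80,12),(85,365,-40,80,12),(513,252,-40,-125,12),(465,97,40,-125,12),(715,98,0,-202,118),
(133,188,32,42,57),(172,322,-32,42,57),(317,137,32,-42,57),(352,280,-32,-42,57),(86,232,18,69,47),(100,305,-18,69,47)]
L=np.array(L,float);px=L[:,:2]/6.897+[368,215]
def P(p):
    c,s=np.cos(p[2]),np.sin(p[2]);return np.c_[p[0]+c*L[:,2]-s*L[:,3],p[1]+s*L[:,2]+c*L[:,3],L[:,4]]
r=least_squares(lambda p:(proj("top",P(p))-px).ravel(),[500,100,.27],loss="soft_l1")
print(r.x);print(np.round(proj("top",P(r.x))-px,2))
f=lambda p:np.r_[(proj("top",[[p[0],p[1],110]])-[309.8,238.7]).ravel(),(proj("side",[[p[0],p[1],110],[p[0],p[1],0]])-[[303,246.6],[303,279]]).ravel()]
q=least_squares(f,[490,357]);print(q.x,np.round(q.fun,1))
for u,v in((343.7,270.7),(303.6,270)): print(ray("top",u,v,110))
print(proj("side",P(r.x))[[4,0,1]])
for u,v in((343.7,270.7),): print(ray("top",u,v,150))
E
```

```text
[468.69073904  70.35900213  -6.03111754]
[[-0.04 -0.55]
 [-0.04  0.66]
 [ 0.68  1.04]
 [ 0.77 -0.73]
 [-0.5  -0.01]
 [ 0.06 -0.53]
 [-0.19  0.05]
 [-0.34  0.2 ]
 [ 0.11 -0.58]
 [-0.67  0.  ]
 [ 0.3   0.62]]
[492.93343621 356.4539324 ] [-0.1 -0.8 -0.5 -0.9  1.2  0.9]
[394.83417893 254.48588368 110.        ]
[396.63510054 373.6964072  110.        ]
[[327.6831037  168.67983526]
 [320.87248369 238.0492194 ]
 [347.04291476 236.89039552]]
[391.48425908 255.0936383  150.        ]
```

Request:
send_rows --deltas '[37,-26,-2.5,0,0,0,85,37,-26,-2.5,0,0,0,85,37,-26,-2.5,0,0,0,85,37,-26,-2.5,0,0,0,85,37,-26,-2.5,0,0,0,85,37,-26,-2.5,0,0,0,85,37,-26,-2.5,0,0,0,85,37,-26,-2.5,0,0,0,85,37,-26,-2.5,0,0,0,85,37,-26,-2.5,0,0,0,85,37,-26,-2.5,0,0,0,85,37,-26,-2.5,0,0,0,85,0,0,0,0,0,-0.17,85,0,0,0,0,0,-0.17,85,0,0,0,0,0,-0.17,85,0,0,0,0,0,-0.17,85,0,0,0,0,0,-0.17,85,0,0,0,0,0,-0.17,85,0,0,0,0,0,-0.17,85,0,0,0,0,0,-0.17,85]'

```text
time: 3.6
ee_pos: [548.0, -105.4, 261.4]
orientation: [1.92, 2.486, -0.0]
force: [-0.1, 0.1, 0.5]
gripper_width: 0.996
gripper_force: 0.0
```

```bash
cat >> h.py <<'E'
F0=np.array([468.7,70.4,0.]);YAW=.2521
RF=Ro.from_euler('z',YAW).as_matrix()
def pose(tilt,extra=0):
    # tool x=fix y, y=fix x, z=down; then tilt about tool y; extra = world yaw
    B=np.c_[RF[:,1],RF[:,0],[0,0,-1]]
    return Ro.from_euler('z',extra).as_matrix()@B@Ro.from_euler('y',tilt).as_matrix()
def st():
    o=get_obs();R=Ro.from_rotvec(o["orientation"]).as_matrix()
    print("t",round(o["time"],2),"p",o["ee_pos"].round(1),"q",o["joints"].round(2),"F",o["force"].round(1),"w",round(o["gripper_width"]*85.4,1),"gf",round(o["gripper_force"],1))
    print("x",R[:,0].round(3),"z",R[:,2].round(3));return o,R
def to(R,p,target,Rt):
    print("shift now-frame",(R.T@(np.array(target)-p)).round(1),"turn",Ro.from_matrix(R.T@Rt).as_rotvec().round(3),"shift after turn",(Rt.T@(np.array(target)-p)).round(1))
E
python3 - <<'E'
from h import *
o,R=st()
Rt=pose(np.radians(60))
g=np.array([493,356.5,72])+19*Rt[:,2]
pre=g-110*Rt[:,2];print(g,pre)
to(R,o["ee_pos"],pre,Rt)
E
```

```text
t 3.6 p [ 548.  -105.4  261.4] q [ 0.87  0.42 -0.94  1.74  0.36  1.17  0.09] F [-0.1  0.1  0.5] w 85.1 gf 0.0
x [-0.253  0.968 -0.   ] z [ 0. -0. -1.]
[488.89562464 372.43436861  62.5       ] [512.65779778 280.18276088 117.5       ]
shift now-frame [382.   63.2 143.8] turn [-0.002  1.048  0.003] shift after turn [ 66.4  61.9 403. ]
```

Request:
send_rows --deltas '[42.5,7,6.5,0,0,0,85,42.5,7,6.5,0,0,0,85,42.5,7,6.5,0,0,0,85,42.5,7,6.5,0,0,0,85,42.5,7,6.5,0,0,0,85,42.5,7,6.5,0,0,0,85,42.5,7,6.5,0,0,0,85,42.5,7,6.5,0,0,0,85,42.5,7,6.5,0,0,0,85,0,0,0,0,0.17,0,85,0,0,0,0,0.17,0,85,0,0,0,0,0.17,0,85,0,0,0,0,0.17,0,85,0,0,0,0,0.17,0,85,0,0,0,0,0.17,0,85]'

```text
time: 5.48
ee_pos: [516.2, 279.5, 203.0]
orientation: [-1.364, -1.751, -0.768]
force: [0.4, -0.2, -0.7]
gripper_width: 0.993
gripper_force: 0.0
```

Run:
```python
from h import *
o,R=st()
Rt=pose(np.radians(60))
g=np.array([493,356.5,72])+19*Rt[:,2]
pre=g-110*Rt[:,2]
to(R,o["ee_pos"],pre,Rt);to(R,o["ee_pos"],g,Rt)
im=get_image("side");cv2.imwrite("pics/s2.png",cv2.resize(im[130:320,220:460],(758,600)))
```

```text
t 5.47 p [516.2 279.5 203. ] q [ 0.82  1.12 -1.28  1.81  0.02  0.88  0.04] F [ 0.4 -0.2 -0.7] w 84.8 gf 0.0
x [-0.128  0.504  0.854] z [-0.208  0.829 -0.52 ]
shift now-frame [-72.2  -3.4  45.8] turn [ 0.006  0.023 -0.001] shift after turn [-73.3  -3.3  44.1]
shift now-frame [-69.7  -4.  155.8] turn [ 0.006  0.023 -0.001] shift after turn [-73.3  -3.3 154.1]
```

View pics/s2.png

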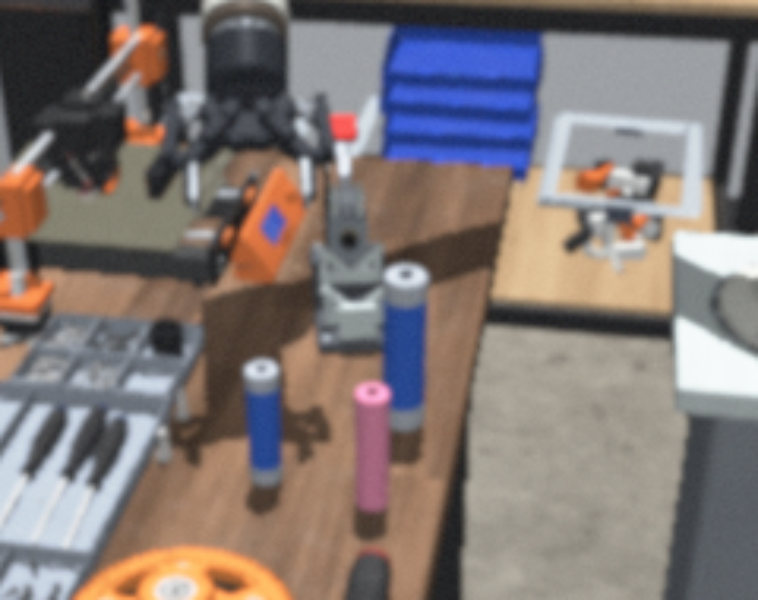

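Request:
send_rows --deltas '[-24,-1,15,0.006,0.023,0,85,-24,-1,15,0,0,0,85,-25,-1,14,0,0,0,85,0,0,35,0,0,0,85,0,0,35,0,0,0,85,0,0,30,0,0,0,85,0,0,10,0,0,0,85,0,0,0,0,0,0,85]'

```text
time: 6.52
ee_pos: [486.8, 372.9, 62.3]
orientation: [-1.345, -1.742, -0.768]
force: [-0.1, 0.2, 0.3]
gripper_width: 0.993
gripper_force: 0.0
```

Run:
```python
from h import *
o,R=st()
g=o["ee_pos"]-19*R[:,2];print("grasp pt",g, "back",(g-8*R[:,2]))
im=get_image("side");a=cv2.resize(im[215:300,265:345],(560,595),interpolation=cv2.INTER_CUBIC)
cv2.imwrite("pics/s3.png",a)
```

```text
t 6.53 p [486.8 372.9  62.3] q [ 0.62  1.32 -1.13  1.85  0.11  0.61  0.09] F [-0.1  0.2  0.3] w 84.8 gf 0.0
x [-0.127  0.489  0.863] z [-0.22   0.834 -0.505]
grasp pt [490.97410948 357.00871059  71.91186794] back [492.73721887 350.3339389   75.95400452]
```

View pics/s3.png

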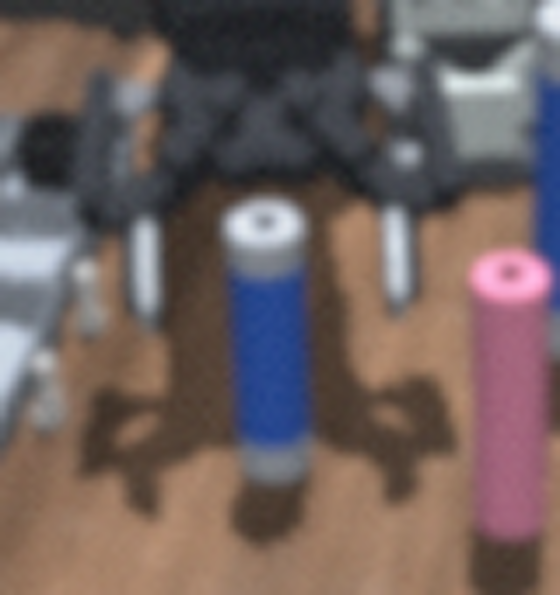

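The roller (crop x≈268) stands centred between the fingers (145 and 400). I'll close on it.

Request:
send_rows --deltas '[0,0,0,0,0,0,20,0,0,0,0,0,0,20,0,0,0,0,0,0,20,0,0,0,0,0,0,20,0,0,0,0,0,0,20,0,0,0,0,0,0,20,0,0,0,0,0,0,20,0,0,0,0,0,0,20]' --force 60

```text
time: 7.58
ee_pos: [487.5, 372.6, 62.4]
orientation: [-1.346, -1.739, -0.77]
force: [2.0, -2.4, 4.1]
gripper_width: 0.311
gripper_force: 58.7
```

Run:
```python
from h import *
o,R=st()
```

```text
t 7.58 p [487.5 372.6  62.4] q [ 0.63  1.32 -1.13  1.85  0.11  0.61  0.09] F [ 2.  -2.4  4.1] w 26.5 gf 58.7
x [-0.125  0.488  0.864] z [-0.219  0.836 -0.504]
```

Request:
send_rows --deltas '[13,0,-7.5,0,0,0,20,26,0,-15,0,0,0,20,26,0,-15,0,0,0,20,26,0,-15,0,0,0,20,26,0,-15,0,0,0,20,26,0,-15,0,0,0,20]'

```text
time: 8.32
ee_pos: [485.8, 373.5, 228.0]
orientation: [-1.345, -1.74, -0.767]
force: [0.8, -0.2, -2.6]
gripper_width: 0.307
gripper_force: 59.0
```

Run:
```python
from h import *
o,R=st()
Rt=pose(-np.radians(30))
# grasp 17 mm above the centre -> grasp point at fixture y=+17
tgt=F0+RF@[0,15,45]+19*Rt[:,2]
to(R,o["ee_pos"],tgt+[0,0,170],Rt)
```

```text
t 8.32 p [485.8 373.5 228. ] q [ 0.7   1.09 -1.32  1.86 -0.01  0.74 -0.05] F [ 0.8 -0.2 -2.6] w 26.2 gf 59.0
x [-0.125  0.489  0.863] z [-0.222  0.834 -0.505]
shift now-frame [-168.7  -93.5 -229.5] turn [-0.006 -1.565  0.005] shift after turn [-231.   -92.1  167.4]
```

Request:
send_rows --deltas '[-21,-11.7,-28.7,0,0,0,20,-21,-11.7,-28.7,0,0,0,20,-21,-11.7,-28.7,0,0,0,20,-21,-11.7,-28.7,0,0,0,20,-21,-11.7,-28.7,0,0,0,20,-21,-11.7,-28.7,0,0,0,20,-21,-11.7,-28.7,0,0,0,20,-21,-11.7,-28.7,0,0,0,20,0,0,0,0,-0.17,0,20,0,0,0,0,-0.17,0,20,0,0,0,0,-0.17,0,20,0,0,0,0,-0.17,0,20,0,0,0,0,-0.17,0,20,0,0,0,0,-0.17,0,20,0,0,0,0,-0.17,0,20,0,0,0,0,-0.17,0,20,0,0,0,0,-0.17,0,20]'

```text
time: 10.45
ee_pos: [467.4, 76.5, 199.3]
orientation: [1.662, 2.154, -0.419]
force: [-1.0, -0.6, -3.2]
gripper_width: 0.306
gripper_force: 59.1
```

Run:
```python
from h import *
o,R=st()
Rt=pose(-np.radians(30))
tgt=F0+RF@[0,15,45]+19*Rt[:,2]
to(R,o["ee_pos"],tgt+[0,0,100],Rt)
a=get_image("side")[110:250,260:400];b=get_image("top")[200:290,355:490]
m=np.zeros((600,800,3),np.uint8);m[:,:][:350,:350]=cv2.resize(a,(350,350),interpolation=2);m[:300,355:]=cv2.resize(b,(445,300),interpolation=2)
cv2.imwrite("pics/m2.png",m[:350])
```

```text
t 10.45 p [467.4  76.5 199.3] q [ 0.21  0.43 -0.94  2.01  0.83  1.28 -0.89] F [-1.  -0.6 -3.2] w 26.2 gf 59.1
x [-0.223  0.852 -0.474] z [ 0.12  -0.458 -0.881]
shift now-frame [32.9 -0.3 62.7] turn [ 0.002 -0.03   0.004] shift after turn [34.8 -0.3 61.7]
```

View pics/m2.png

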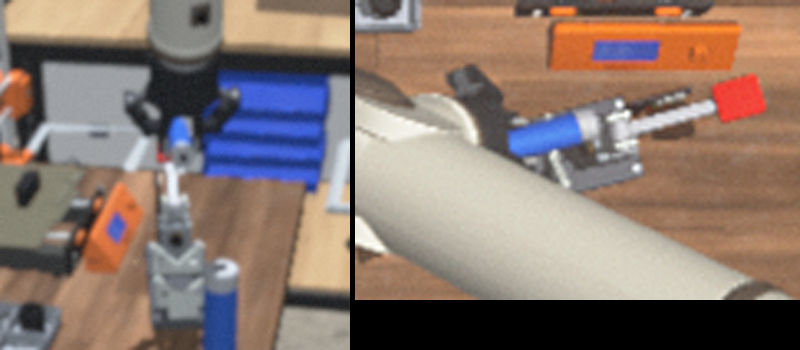

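Request:
send_rows --deltas '[10,0,20,0.002,-0.03,0.004,20,11,0,20,0,0,0,20,11,0,22,0,0,0,20,0,0,0,0,0,0,20]'

```text
time: 11.05
ee_pos: [466.4, 72.7, 126.9]
orientation: [1.657, 2.137, -0.446]
force: [-0.3, -1.0, -2.8]
gripper_width: 0.307
gripper_force: 59.2
```

Run:
```python
from h import *
o,R=st()
Rt=pose(-np.radians(30))
tgt=F0+RF@[0,12,45]+19*Rt[:,2]
to(R,o["ee_pos"],tgt,R)
g=o["ee_pos"]-19*R[:,2]
e=[g+RF@[0,-72,0]+[0,0,z] for z in(-14,0,14)]
i=get_image("top");j=get_image("side");pt=proj("top",e);ps=proj("side",e)
print(pt,ps)
a=cv2.resize(i[215:265,385:465],(640,400),interpolation=2)
for p in pt:cv2.circle(a,tuple(int(v) for v in (p-[385,215])*8),2,(0,255,0),-1)
cv2.imwrite("pics/t4.png",a)
```

```text
t 11.05 p [466.4  72.7 126.9] q [ 0.12  0.57 -0.87  2.05  0.95  1.23 -1.05] F [-0.3 -1.  -2.8] w 26.2 gf 59.2
x [-0.219  0.842 -0.493] z [ 0.116 -0.48  -0.87 ]
shift now-frame [48.3  2.4 85.7] turn [0. 0. 0.] shift after turn [48.3  2.4 85.7]
[[425.88584044 240.82964561]
 [426.66043741 240.17525061]
 [427.44838011 239.50958088]] [[330.9220649  182.91283909]
 [330.88357289 178.8529484 ]
 [330.84466863 174.74957674]]
```

View pics/t4.png

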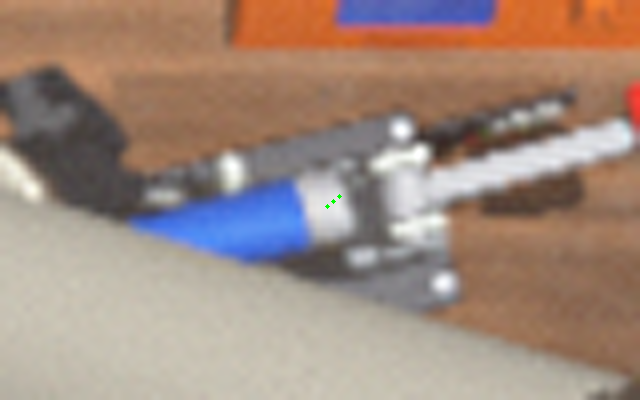

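Request:
send_rows --deltas '[8,0.7,13,0,0,0,20,8,0.7,13,0,0,0,20,8,0.7,13,0,0,0,20,8,0.7,13,0,0,0,20,8,0.7,13,0,0,0,20,8,0.5,13,0,0,0,20,0,0,0,0,0,0,20]'

```text
time: 12.02
ee_pos: [470.4, 77.6, 35.5]
orientation: [1.655, 2.136, -0.444]
force: [0.3, 1.0, -2.7]
gripper_width: 0.303
gripper_force: 59.6
```

Run:
```python
from h import *
o,R=st()
g=o["ee_pos"]-19*R[:,2];print("grasp in fixture",RF.T@(g-F0))
i=get_image("top");j=get_image("side")
a=cv2.resize(i[210:265,385:465],(640,440),interpolation=2)
m=np.zeros((600,800,3),np.uint8)
b=cv2.resize(j[150:250,300:360],(330,550),interpolation=2)
m[:440,:460]=a[:,:460];m[:550,465:795]=b
cv2.imwrite("pics/t5.png",m)
```

```text
t 12.03 p [470.4  77.6  35.5] q [ 0.03  0.74 -0.76  2.06  1.11  1.15 -1.21] F [ 0.3  1.  -2.7] w 25.9 gf 59.6
x [-0.219  0.841 -0.494] z [ 0.118 -0.48  -0.869]
grasp in fixture [ 3.51128188 15.98558724 52.02368871]
```

View pics/t5.png

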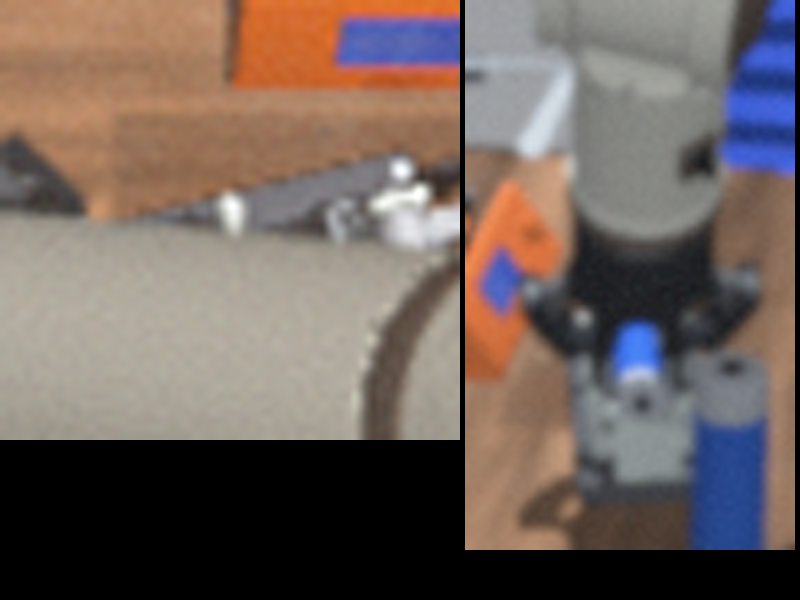

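The side view shows the roller end at crop (637,370) above the end stop, between the saddle arms. I'll lower it gently until it makes contact.

Request:
send_rows --deltas '[1,-1,1.7,0,0,0,20,1,-1,1.7,0,0,0,20,0,0,0,0,0,0,20]'

```text
time: 12.5
ee_pos: [469.2, 77.1, 33.1]
orientation: [1.655, 2.134, -0.442]
force: [-0.8, -0.0, 0.6]
gripper_width: 0.307
gripper_force: 59.6
```

Request:
send_rows --deltas '[0.5,0,0.9,0,0,0,20,0.5,0,0.9,0,0,0,20,0,0,0,0,0,0,20]'

```text
time: 12.88
ee_pos: [468.9, 76.9, 32.4]
orientation: [1.654, 2.132, -0.443]
force: [-7.2, -0.2, 14.4]
gripper_width: 0.308
gripper_force: 61.2
```

Run:
```python
from h import *
o,R=st()
g=o["ee_pos"]-19*R[:,2];print("grasp in fixture",RF.T@(g-F0),o["ft_torque"].round(2))
```

```text
t 12.88 p [468.9  76.9  32.4] q [ 0.03  0.75 -0.76  2.07  1.12  1.15 -1.23] F [-7.2 -0.2 14.4] w 26.3 gf 61.2
x [-0.216  0.84  -0.497] z [ 0.121 -0.482 -0.868]
grasp in fixture [ 1.89990424 15.67092906 48.93423583] [-0.94  0.91 -0.71]
```

Request:
send_rows --deltas '[0,-1,0,0,0,0,20,0,-0.7,0,0,0,0,20,0,0,0,0,0,0,20]'

```text
time: 13.25
ee_pos: [468.7, 76.9, 32.3]
orientation: [1.654, 2.131, -0.44]
force: [-1.6, -0.0, 9.6]
gripper_width: 0.31
gripper_force: 60.4
```

Request:
send_rows --deltas '[0.5,0,0.9,0,0,0,20,0,0,0,0,0,0,20]'

```text
time: 13.5
ee_pos: [468.7, 76.8, 32.2]
orientation: [1.653, 2.13, -0.441]
force: [-4.1, 1.9, 17.7]
gripper_width: 0.31
gripper_force: 61.5
```

Request:
send_rows --deltas '[0,0,0,0,0,0,34,0,0,0,0,0,0,40,0,0,0,0,0,0,60,0,0,0,0,0,0,70,0,0,0,0,0,0,85,0,0,0,0,0,0,85,0,0,0,0,0,0,85]'

```text
time: 14.38
ee_pos: [467.6, 77.0, 29.7]
orientation: [1.655, 2.134, -0.441]
force: [-0.1, 0.5, -0.2]
gripper_width: 0.992
gripper_force: 0.0
```

Run:
```python
from h import *
o,R=st()
```

```text
t 14.38 p [467.6  77.   29.7] q [ 0.03  0.75 -0.76  2.07  1.12  1.14 -1.23] F [-0.1  0.5 -0.2] w 84.7 gf 0.0
x [-0.217  0.842 -0.494] z [ 0.12  -0.479 -0.869]
```

Request:
send_rows --deltas '[-5,0,-8.7,0,0,0,85,-10,0,-17.4,0,0,0,85,-20,0,-34.7,0,0,0,85,-20,0,-34.7,0,0,0,85,-20,0,-34.7,0,0,0,85,-20,0,-34.7,0,0,0,85,0,0,0,0,0.17,0,85,0,0,0,0,0.17,0,85,0,0,0,0,0.17,0,85,0,-40,0,0,0,0,85,0,-40,0,0,0,0,85]'

```text
time: 15.75
ee_pos: [390.0, 55.8, 220.1]
orientation: [1.926, 2.479, -0.01]
force: [-0.1, -0.1, 1.6]
gripper_width: 0.995
gripper_force: 0.0
```

Run:
```python
from h import *
o,R=st()
i=get_image("top");j=get_image("side")
m=np.zeros((600,800,3),np.uint8)
m[:,:360]=cv2.resize(j[150:250,300:360],(360,600),interpolation=2)
m[:310,362:798]=cv2.resize(i[210:272,370:457],(436,310),interpolation=2)
cv2.imwrite("pics/t6.png",m)
```

```text
t 15.75 p [390.   55.8 220.1] q [ 1.    0.13 -1.27  2.14  0.16  0.97 -0.11] F [-0.1 -0.1  1.6] w 85.0 gf 0.0
x [-0.247  0.969 -0.005] z [-0.002 -0.006 -1.   ]
```

View pics/t6.png

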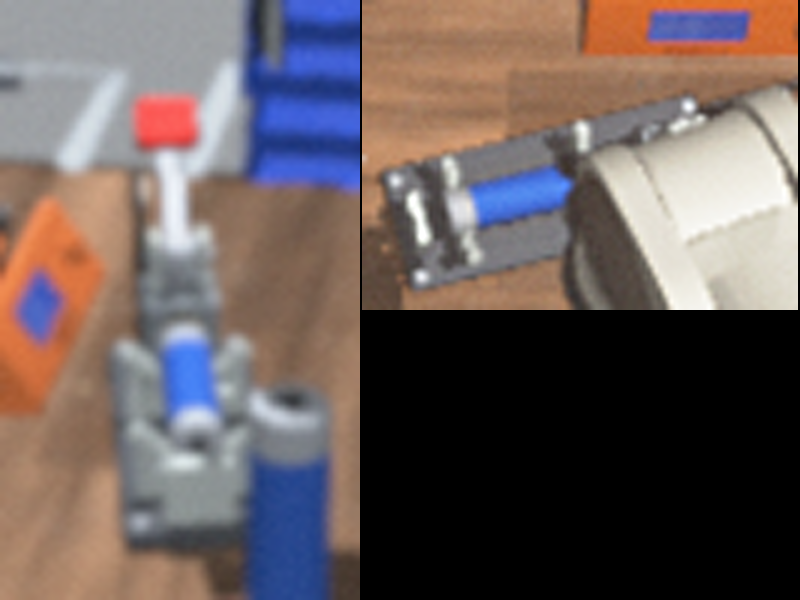

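The roller lies in both saddles: its end is at side crop (195,420) and it sits near the end stop in the top view. Next, shut the fingers and go above the pad.

Request:
send_rows --deltas '[-35,13.4,0,0,0,0,0,-35,13.4,0,0,0,0,0,-35,13.4,0,0,0,0,0,-35,13.4,0,0,0,0,0,-35,13.4,0,0,0,0,0,-34,13.4,0,0,0,0,0,0,0,30,0,0,0,0,0,0,30,0,0,0,0,0,0,15,0,0,0,0,0,0,0,0,0,0,0]'

```text
time: 17.1
ee_pos: [520.4, -126.3, 146.0]
orientation: [1.924, 2.481, -0.011]
force: [1.2, -0.1, 1.0]
gripper_width: -0.003
gripper_force: 0.0
```

Run:
```python
from h import *
o,R=st()
to(R,o["ee_pos"],F0+RF@[0,-204,75],R)
i=get_image("top");j=get_image("side")
m=np.zeros((500,800,3),np.uint8)
m[:,:400]=cv2.resize(j[130:230,290:370],(400,500),interpolation=2)
m[:310,402:]=cv2.resize(i[210:272,410:490],(398,310),interpolation=2)
cv2.imwrite("pics/t7.png",m)
```

```text
t 17.1 p [ 520.4 -126.3  146. ] q [ 0.92  0.55 -0.95  1.9   0.55  0.97 -0.04] F [ 1.2 -0.1  1. ] w -0.3 gf 0.0
x [-0.249  0.968 -0.006] z [-0.002 -0.007 -1.   ]
shift now-frame [-0.2 -0.7 71. ] turn [0. 0. 0.] shift after turn [-0.2 -0.7 71. ]
```

View pics/t7.png

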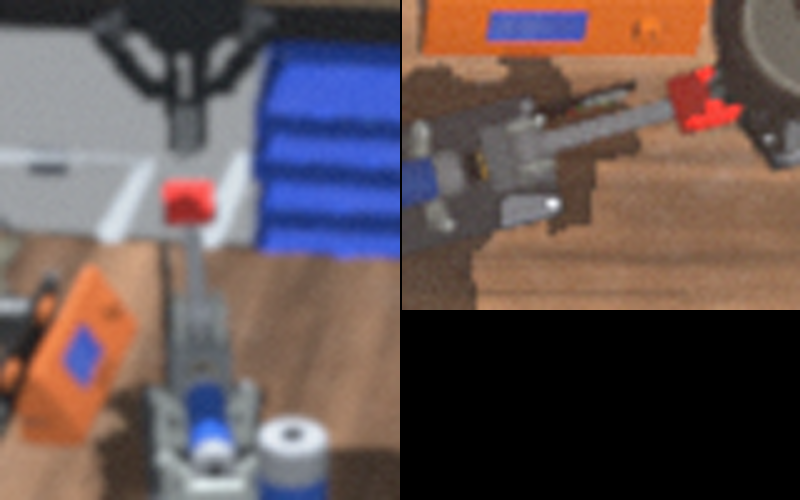

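The side view shows the shut tip (187,150) directly above the red pad (188,200). I'll press in stages.

Request:
send_rows --deltas '[0,0,12,0,0,0,0,0,0,12,0,0,0,0,0,0,6,0,0,0,0,0,0,6,0,0,0,0,0,0,6,0,0,0,0,0,0,6,0,0,0,0,0,0,0,0,0,0,0]'

```text
time: 18.08
ee_pos: [520.8, -127.5, 98.4]
orientation: [1.924, 2.478, -0.01]
force: [-0.3, -1.7, 2.6]
gripper_width: 0.003
gripper_force: 1.6
```

Request:
send_rows --deltas '[0,0,6,0,0,0,0,0,0,5,0,0,0,0,0,0,5,0,0,0,0,0,0,3,0,0,0,0,0,0,0,0,0,0,0]'

```text
time: 18.7
ee_pos: [520.9, -127.6, 79.5]
orientation: [1.924, 2.478, -0.01]
force: [2.1, -3.7, 4.8]
gripper_width: 0.002
gripper_force: 2.7
```

Run:
```python
from h import *
o,R=st()
```

```text
t 18.7 p [ 520.9 -127.6   79.5] q [ 0.86  0.64 -0.87  1.94  0.66  0.86 -0.11] F [ 2.1 -3.7  4.8] w 0.2 gf 2.7
x [-0.248  0.969 -0.007] z [-0.001 -0.008 -1.   ]
```

Request:
send_rows --deltas '[0,0,4,0,0,0,0,0,0,4,0,0,0,0,0,0,2.5,0,0,0,0,0,0,0,0,0,0,0,0,0,0,0,0,0,0,0,0,0,0,0,0,0,0,0,0,0,0,0,0]'

```text
time: 19.58
ee_pos: [520.8, -127.1, 69.4]
orientation: [1.923, 2.479, -0.01]
force: [1.2, -3.1, 6.6]
gripper_width: -0.003
gripper_force: 3.5
```

Run:
```python
from h import *
o,R=st();p=o["ee_pos"];l=RF.T@(p-F0);print(l)
r=least_squares(lambda v:[-98-v[0]*np.cos(v[1])+11*np.sin(v[1])-l[1],80+v[0]*np.sin(v[1])+11*np.cos(v[1])-l[2]],[107,-.2]);print("s",r.x[0],"theta",.25-r.x[1])
j=get_image("side");i=get_image("top")
m=np.zeros((600,800,3),np.uint8)
m[:,:480]=cv2.resize(j[155:255,290:370],(480,600),interpolation=2)
m[:310,482:]=cv2.resize(i[210:275,415:482],(318,310),interpolation=2)
cv2.imwrite("pics/t8.png",m)
```

```text
t 19.57 p [ 520.8 -127.1   69.4] q [ 0.85  0.66 -0.85  1.95  0.67  0.85 -0.13] F [ 1.2 -3.1  6.6] w -0.2 gf 3.5
x [-0.248  0.969 -0.007] z [-0.001 -0.007 -1.   ]
[   1.15891476 -204.295734     69.38683947]
s 106.25639860136269 theta 0.4526714877350506
```

View pics/t8.png

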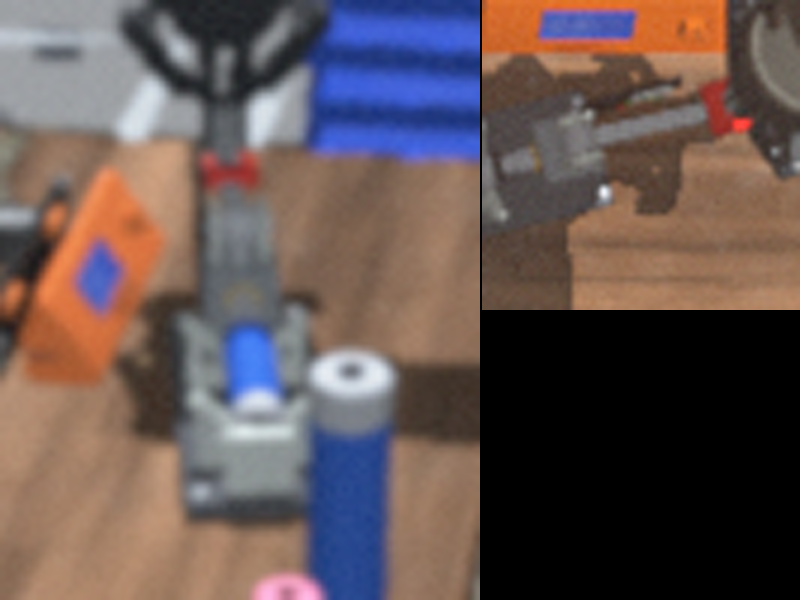

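The roller lies in the saddles against the end stop (side crop 257,400). The tip holds the pad with about 6.6 N at about 0.45 rad, so I'll hand in.

```bash
python3 -c "
from station import *
print(close_job())"
```

```text
the job is handed in; nothing more can be done
None
```

I laid the smaller blue roller in the cradle, let go of it, and handed the job in at about 19.6 s. The arm was holding the handle at an estimated 0.45 rad (mid-green) with about 6.6 N. The verdict wasn't shown to me, and the plunger's force on the roller is only inferred (about 2.6 N).

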